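# Unclamp the parts tote and hold it tilted so the bushes gather at its pick corner

### The job

Swing the cam lever round, away from the tote, to free the clamp that holds the parts tote in its dock, then lift the tote by its carrying handle and tip it until all three loose bushes have slid together into the cut-down pick corner. Finish while still holding it there in the gripper, steady, tilted and well clear of the dock and bench, with no bush spilled. Leave the wood block, the screw-top pot and the stack of discs where they are.

Things in the scene. Friction and masses are not known exactly. Their poses are not given: they have to be found in the camera images.
- dock: fixed aluminium plate 204 x 220 x 10 mm in which the tote stands between low stops (8 mm high, 2 mm play), cam clamp along its -y side. Origin: underside, below the docked tote's centre (plate spans x -102 to 102, y -140 to 80 mm); x, y as the docked tote's, z up; turned up to 0.4 rad. Clamp and lever arm stay below 40 mm above the bench, only the lever's knob is higher.
- lever (a joint): cam lever angle, rad: 0 to 0.15 = clamped, lever along the dock's +x beside the tote; turns clockwise seen from above to its stop at 1.45 = free, pointing away from the tote (dock's -y). Draws the jaw back in proportion, 12 mm in all; from 1.1 the jaw is clear of the tote's foot. About 2 N at the knob moves it; it stays where left.
- lever_knob (a point): middle of the gripping length of the upright round black knob at the lever's end, 18 mm diameter, from 39 to 75 mm above the bench (this point 60 mm above); 85 mm from the lever's pivot. The knob may be gripped from above and turns freely enough between the fingers.
- lever_pivot (a point): point on the lever's vertical pivot axis, at the same height as lever_knob; fixed to the dock, 30 mm toward the dock's -x and 105 mm toward its -y from the dock's origin
- tote: open milky plastic tote, about 0.35 kg, 160 x 116 mm, 50 mm high, walls 4 mm, inner floor 5 mm above the underside, foot plate 176 x 132 x 5 mm; carrying handle over it: straps at both x ends, black bar along x. Origin: centre of underside, 10 mm above the bench when docked; x long side, z up. At its (-x, +y) corner both walls are cut down to 24 mm for 40 mm each way: the pick corner.
- tote_grip (a point): centre of the handle bar, 105 mm above the tote's underside; the bar is 14 mm wide (y), 18 mm high (z), 160 mm long (x), open space below it down to the 50 mm rim. Grip here from above, fingers closing along the tote's y; a firm grip (about 100 N) keeps the tote from turning in the fingers.
- tote_corner (a point): inner floor at the pick corner: 76 mm toward the tote's -x and 54 mm toward its +y from its origin, 5 mm above its underside
- jaw_lip (a point): middle of the inner lower edge of the clamp's sliding steel jaw (90 mm long along the dock's x); clamped, its lip covers the -y edge of the tote's foot plate by about 6 mm and keeps it down
- bush0: loose oiled steel bush in the tote, 20 mm diameter, 14 mm high, 32 g, standing on its flat end; origin: centre of its underside. Starts sliding on the floor at a slope of 12 to 18 degrees; when tipped diagonally and pressed against a wall it may need up to 36 degrees to follow that wall, but tipping toward -x first and then round toward +y brings all home at about 28 degrees.
- bush1: loose oiled steel bush in the tote, 20 mm diameter, 14 mm high, 32 g, standing on its flat end; origin: centre of its underside. Starts sliding on the floor at a slope of 12 to 18 degrees; when tipped diagonally and pressed against a wall it may need up to 36 degrees to follow that wall, but tipping toward -x first and then round toward +y brings all home at about 28 degrees.
- bush2: loose oiled steel bush in the tote, 20 mm diameter, 14 mm high, 32 g, standing on its flat end; origin: centre of its underside. Starts sliding on the floor at a slope of 12 to 18 degrees; when tipped diagonally and pressed against a wall it may need up to 36 degrees to follow that wall, but tipping toward -x first and then round toward +y brings all home at about 28 degrees.
- block: loose bystander, leave it alone: wooden block 140 x 50 x 45 mm (x, y, z), origin: centre of its underside
- pot: loose bystander, leave it alone: milky screw-top plastic pot, 48 mm diameter, 75 mm high, origin: centre of its underside
- discs: loose bystander, leave it alone: stack of three steel grinding discs, 70 mm diameter, 42 mm high, one piece, origin: centre of its underside
There are look-alikes about, which are no part of the job. There is more than one size of the tote; the one meant has the size given above.

How it is judged:
By the outcome, as a careful person would: the job done as asked, in the order asked, and still so for the second after the job is handed in, while the arm keeps its last pose, push and grip.
It also fails if it takes over 59 s, if anything falls off the work surface, if the arm or the gripper's body presses on something with over 40 N, if the wrist force passes 120 N, or if a joint passes its speed limit or range.

### The arm

A 6-joint arm with a two-finger parallel gripper is mounted at the origin on the work surface. World frame = base frame: x ahead of the robot, y to its left, z up, the work surface at z = 0. Lengths are in m, angles in rad, forces in N, time in s.
With the tool pointing down it reaches from about 0.25 to 0.8 m from the base axis. Payload 3.9 kg.
Tool frame: the origin (TCP) lies on the centre line of the jaws, within the pads' length; the fingertips stand 8 mm ahead of it and the grasp point (between the pads) lies 11 mm behind it (robot.tip_reach is the distance from the TCP to the fingertips, in m); z points along the fingers, y is the line along which they close (so a half turn about z gives the same grasp; the last joint's range is limited). The gripper opens to 85 mm and grips with 20 to 120 N. Pads are 22 mm wide; open, the fingers measure 114 mm over their backs; the gripper's body (76 mm by 85 mm) begins 54 mm behind the grasp point. The pads swing forward as they close: fully open they stand 13 mm farther back than shut.
Start: joints at [-1.175, 0.26, -0.138, 1.173, 0, 1.571], TCP at [0.202, -0.484, 0.212] pointing down, gripper open.
Joint ranges: [-2.78, 2.78], [-0.83, 1.72], [-1.28, 1.37], [-1.9, 2.12], [-1.57, 1.48], [-3.14, 3.14]. Speed limits (rad/s): [2.57, 2.57, 3.14, 3.14, 3.14, 3.14].

### API

Orientations are given as a unit quaternion [x, y, z, w].
In Python, from rig import robot, get_image gives the robot as it stands. The module is installed in compiled form; this text tells all that it offers.
- The arm moves only by the tool drive_tool, never from a script. Its argument "plan" is a list of rows, each an object with "offset": the shift along the tool's x, y, z scaled (see below), a list of three; "twist": the turn, a rotation vector about the tool's x, y, z scaled (see below), a list of three; "jaw": the finger opening in mm, from 0 to 85.4. In form: [{"offset": [tx, ty, tz], "twist": [rx, ry, rz], "jaw": jaw}, ...]. A call has 1 to 5 rows; each row shifts and turns the commanded pose from where the row before left it, along the tool's axes as they then stand; what a row does not reach is not made up. The controller multiplies each number of a shift by 150 mm and each number of a turn by 30 degrees. A row lasts 1/10 s, in which the tool goes at most 50 mm and 8.59 degrees, less where a joint would pass 70% of its speed; a pose out of reach is approached as far as the arm can. A call with a number of a shift or a turn outside -1 to 1 is refused whole. A call with a gripper value outside its range is refused whole. The fingers move at their own pace and stop on an object; "grip_force" is the grip in N (left out, the last holds). Time passes only in rows, so rows that do not move let the fingers close. It gives the time, the measured TCP pose, the force, the opening and the grip force at its end, in the units of the state.
- robot.state(): the state, without advancing time (a new reading comes with each control period).
- get_image(name): name is "scene" or "top"; returns a dict with "frame" (400x640x3 uint8, red, green, blue), "camera_matrix" (3x3 intrinsics, pixels), "rvec" (rotation vector, rad) and "tvec" (3), from world to camera coordinates, as OpenCV has them. Camera axes: x right, y down, z forward; pixel columns grow to the right and rows downward; lengths in m; the calibration is good to about 2 mm. A picture is of the moment at which its call begins. There is no depth.
- robot.job_done(): hands the job in; it is judged then, once.
The state is a dict: "clock": time; "joint_positions": joint angles; "qvel": joint speeds; "joint_efforts": joint torques, N m; "tcp_pos": TCP position; "eef_rot": TCP orientation; "ft_force": force on the tool from outside, world axes, zero at the start; "torque": the same for the moment, N m; "gripper_width": opening from 0.0 (shut) to 1.0 (fully open); "grip_force": force on a finger pad.
Only numpy, scipy, OpenCV 4.12 (cv2) and the standard library are available. Lean on these libraries where they do the work, as an engineer would, in place of code of your own. Each camera call takes 0.05 s, during which the arm holds its last target. There are 200 camera calls.

## Working session

There is one attempt and no reset: what is moved stays moved. The work goes in short steps, Python scripts to look and compute and a tool call to move; the robot and the scene stay as the last step left them, time stands still between calls to the robot, and variables do not carry over. Pictures are saved under pics/ and viewed, at most 10 in all, crops included, and the job is handed in when it is done.

Besides the shell and the picture viewer there is one more tool, called after ">>>" by a JSON object that holds its "name" and its "arguments", one argument or row to a line. drive_tool: Moves the arm, as the interface text tells. Its arguments: {"type":"object","properties":{"plan":{"type":"array"},"grip_force":{"type":"number"}},"required":["plan"]}

```bash
mkdir -p pics; cat > h.py <<'E'
import numpy as np, cv2, json
from scipy.spatial.transform import Rotation as R
from rig import robot, get_image
def snap(n,fn):
    d=get_image(n); cv2.imwrite(f'pics/{fn}.png',cv2.cvtColor(d['frame'],cv2.COLOR_RGB2BGR))
    json.dump({k:np.array(d[k]).tolist() for k in('camera_matrix','rvec','tvec')},open(f'{n}.json','w'))
def cam(n):
    d=json.load(open(f'{n}.json')); return [np.array(d[k],float) for k in('camera_matrix','rvec','tvec')]
def ray(n,uv,z):
    K,r,t=cam(n); M=cv2.Rodrigues(r)[0]; d=M.T@np.linalg.inv(K)@[*uv,1]; c=-M.T@t.ravel()
    return c+d*(z-c[2])/d[2]
def proj(n,P):
    K,r,t=cam(n); return cv2.projectPoints(np.array(P,float).reshape(-1,3),r,t,K,None)[0].reshape(-1,2)
E
python3 - <<'E'
from h import *
snap('scene','s0');snap('top','t0')
for n in('scene','top'):
    im=cv2.imread(f'pics/{n[0]}0.png'); cv2.imwrite(f'pics/{n[0]}0b.png',cv2.resize(im,(800,500),interpolation=cv2.INTER_CUBIC))
    K,r,t=cam(n);print(n,K[0],K[1],-cv2.Rodrigues(r)[0].T@t.ravel())
print(robot.state())
E
```

```text
scene [502.15126801   0.         316.67693761] [  0.         502.15126801 199.50329842] [ 1.05214053 -0.19991817  1.09639567]
top [437.26624647   0.         322.1174246 ] [  0.         437.26624647 198.88334008] [0.43273252 0.00931031 1.14693039]
{'clock': 0.1, 'joint_positions': array([-1.17498920e+00,  2.60593950e-01, -1.39236859e-01,  1.17268626e+00,
        1.77586560e-05,  1.57079286e+00]), 'qvel': array([ 1.04706922e-03, -1.57792153e-03,  4.42925070e-03,  4.07341655e-05,
        1.33986043e-03,  1.00876098e-03]), 'joint_efforts': array([ 2.35804873e-04, -4.06508124e+01,  2.54527777e+01,  1.00819592e-02,
        4.51729977e-05, -1.48780572e-05]), 'tcp_pos': array([ 0.20217485, -0.48381877,  0.21096215]), 'eef_rot': array([ 9.80480220e-01,  1.96615865e-01, -1.60453611e-04, -8.45322865e-04]), 'ft_force': array([-0.04831138, -0.24723335, -0.17584751]), 'torque': array([-0.05879158,  0.05532782, -0.00936536]), 'grip_force': 0.0, 'gripper_width': 0.9959952611646772}
```

View pics/s0b.png

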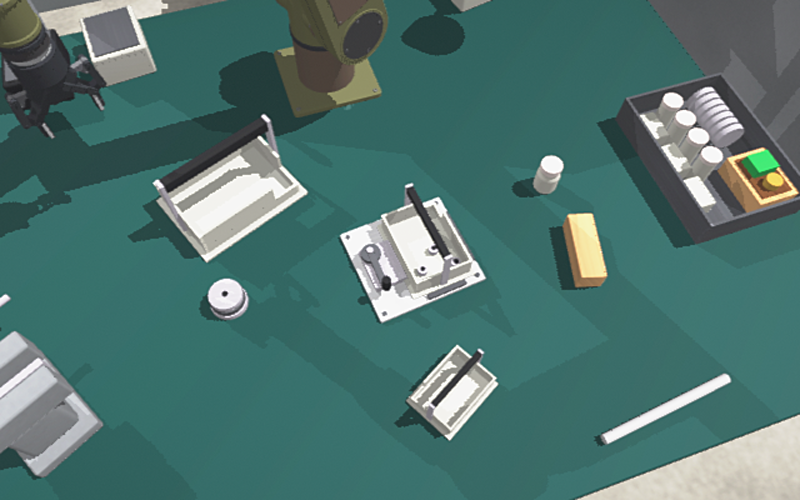

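View pics/t0b.png

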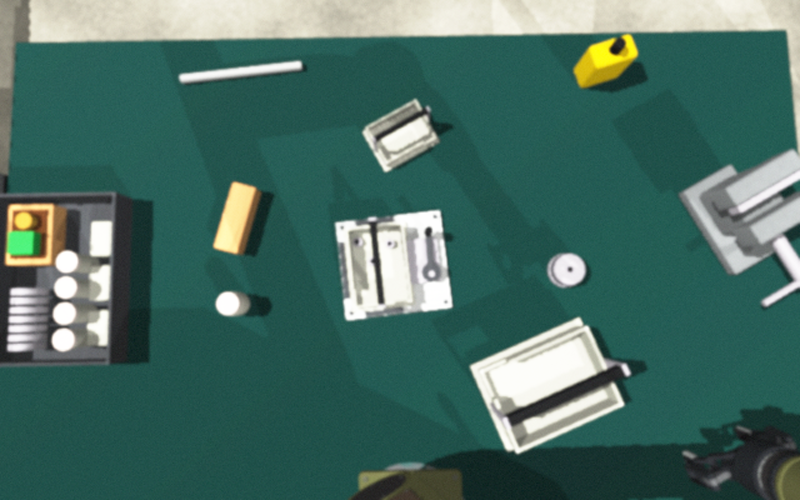

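The dock with the tote of the right size is in the middle: about (395,265) in the enlarged top view and (412,255) in the scene view. The lever points along +x. I'll enlarge both.

```bash
python3 - <<'E'
from h import *
t=cv2.imread('pics/t0.png')[160:264,258:372]; s=cv2.imread('pics/s0.png')[138:264,264:396]
a=cv2.resize(t,None,fx=5,fy=5,interpolation=cv2.INTER_CUBIC);b=cv2.resize(s,None,fx=4.5,fy=4.5,interpolation=cv2.INTER_CUBIC)
cv2.imwrite('pics/t0c.png',a);cv2.imwrite('pics/s0c.png',b)
E
```

```text
(no output)
```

View pics/t0c.png

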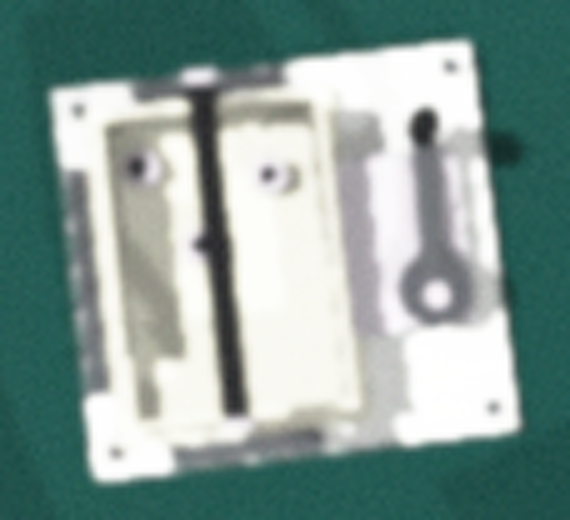

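View pics/s0c.png

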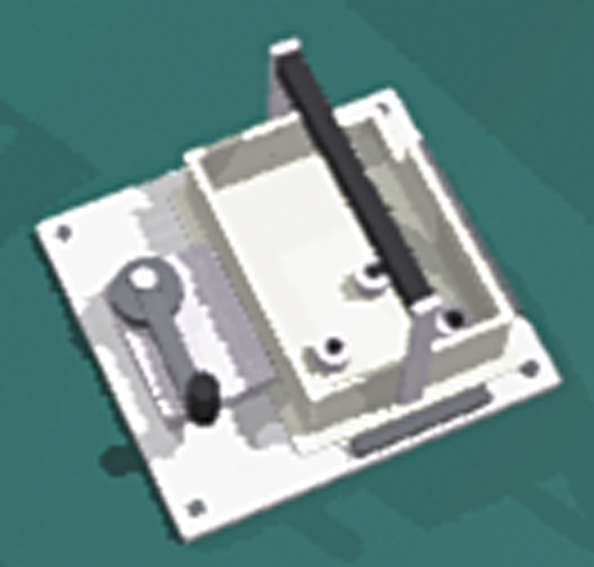

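```bash
python3 - <<'E'
from h import *
from scipy.optimize import least_squares
D=np.array([[102,80,10],[102,-140,10],[-102,-140,10],[-102,80,10]])/1e3
ob={'top':(np.array([[50,88],[470,42],[520,430],[97,483]])+.5)/5-.5+[258,160],
'scene':((np.array([[560,380],[185,540],[37,228],[390,88]])+.5)/4.5-.5+[264,138])}
W=lambda p,P:R.from_euler('z',p[2]).apply(P)+[p[0],p[1],0]
f=lambda p,ns:np.concatenate([(proj(n,W(p,D))-ob[n]).ravel() for n in ns])
for ns in(['top'],['scene'],['top','scene']):
    q=least_squares(f,[.43,0,0],args=(ns,));print(ns,q.x.round(4),q.fun.round(1))
p=q.x; json.dump(p.tolist(),open('dock.json','w'))
F=dict(knob0=(55,-105,60),knobtop=(55,-105,75),pivot=(-30,-105,60),grip=(0,0,115),corner=(-76,54,15),bar1=(80,0,124),bar2=(-80,0,124))
for k,v in F.items():
    w=W(p,np.array(v)/1e3)
    print(k,w.round(4),((proj('top',w)[0]-[258,160])*5).round(),((proj('scene',w)[0]-[264,138])*4.5).round())
s=robot.state();print(R.from_quat(s['eef_rot']).as_matrix().round(3))
E
```

```text
['top'] [0.515  0.0557 0.1038] [ 0.7  0.8 -0.3  0.  -0.2 -0.2 -0.2 -0.5]
['scene'] [0.517  0.0546 0.1058] [ 0.2  0.1  0.2 -0.  -0.5 -0.3  0.   0.2]
['top', 'scene'] [0.516  0.0551 0.1048] [ 0.8  0.5 -0.1 -0.4  0.  -0.7  0.1 -0.8  0.3 -0.3  0.2 -0.5 -0.3 -0.7
  0.1 -0.1]
knob0 [ 0.5817 -0.0435  0.06  ] [417. 121.] [208. 393.]
knobtop [ 0.5817 -0.0435  0.075 ] [419. 117.] [208. 380.]
pivot [ 0.4971 -0.0524  0.06  ] [439. 289.] [141. 260.]
grip [0.516  0.0551 0.115 ] [217. 246.] [352. 180.]
corner [0.4347 0.1009 0.015 ] [139. 420.] [369. 132.]
bar1 [0.5955 0.0635 0.124 ] [196.  77.] [426. 298.]
bar2 [0.4364 0.0468 0.124 ] [236. 415.] [285.  50.]
[[ 0.923  0.386 -0.001]
 [ 0.386 -0.923  0.002]
 [ 0.    -0.002 -1.   ]]
```

```bash
cat >> h.py <<'E'
def W(P): p=json.load(open('dock.json')); return R.from_euler('z',p[2]).apply(np.array(P)/1e3)+[p[0],p[1],0]
def down(yaw_y):  # tool z down, tool y at world yaw (rad)
    y=np.array([np.cos(yaw_y),np.sin(yaw_y),0]); z=np.array([0,0,-1.]); return R.from_matrix(np.c_[np.cross(y,z),y,z])
def rows(pos,rot,n,start=None):
    if start is None:
        s=robot.state(); start=(np.array(s['tcp_pos']),R.from_quat(s['eef_rot']))
    p0,r0=start; rv=(rot*r0.inv()).as_rotvec(); p,r=p0,r0
    for i in range(1,n+1):
        q=p0+(pos-p0)*i/n; rr=R.from_rotvec(rv*i/n)*r0
        print('off',(r.inv().apply(q-p)/.15).round(3).tolist(),'tw',(np.degrees((r.inv()*rr).as_rotvec())/30).round(4).tolist()); p,r=q,rr
    return p,r
E
python3 - <<'E'
from h import *
k=W((-30+85*np.cos(.05),-105-85*np.sin(.05),60)); print(k)
e=rows(np.r_[k[:2],.2],down(.105),15)
rows(np.r_[k[:2],.053],down(.105),5,e)
E
```

```text
[ 0.58199551 -0.047762    0.06      ]
off [0.23, -0.114, 0.005] tw [-0.0002, -0.0001, -0.163]
off [0.239, -0.094, 0.005] tw [-0.0002, -0.0001, -0.163]
off [0.246, -0.073, 0.005] tw [-0.0002, -0.0001, -0.163]
off [0.252, -0.052, 0.005] tw [-0.0002, -0.0001, -0.163]
off [0.255, -0.03, 0.005] tw [-0.0002, -0.0001, -0.163]
off [0.257, -0.008, 0.005] tw [-0.0002, -0.0001, -0.163]
off [0.257, 0.014, 0.005] tw [-0.0002, -0.0001, -0.163]
off [0.255, 0.036, 0.005] tw [-0.0002, -0.0001, -0.163]
off [0.251, 0.057, 0.005] tw [-0.0002, -0.0001, -0.163]
off [0.245, 0.078, 0.005] tw [-0.0002, -0.0001, -0.163]
off [0.237, 0.099, 0.005] tw [-0.0002, -0.0001, -0.163]
off [0.228, 0.119, 0.005] tw [-0.0002, -0.0001, -0.163]
off [0.217, 0.138, 0.005] tw [-0.0002, -0.0001, -0.163]
off [0.204, 0.156, 0.005] tw [-0.0002, -0.0001, -0.163]
off [0.19, 0.173, 0.005] tw [-0.0002, -0.0001, -0.163]
off [-0.0, -0.0, 0.196] tw [0.0, 0.0, 0.0]
off [0.0, -0.0, 0.196] tw [0.0, 0.0, 0.0]
off [-0.0, -0.0, 0.196] tw [0.0, 0.0, 0.0]
off [0.0, -0.0, 0.196] tw [0.0, 0.0, 0.0]
off [-0.0, -0.0, 0.196] tw [0.0, 0.0, 0.0]
```

>>> {"name": "drive_tool", "arguments": {
  "plan": [
    {"offset": [0.23,-0.114,0.005],"twist": [0,0,-0.163],"jaw": 44},
    {"offset": [0.239,-0.094,0.005],"twist": [0,0,-0.163],"jaw": 44},
    {"offset": [0.246,-0.073,0.005],"twist": [0,0,-0.163],"jaw": 44},
    {"offset": [0.252,-0.052,0.005],"twist": [0,0,-0.163],"jaw": 44},
    {"offset": [0.255,-0.03,0.005],"twist": [0,0,-0.163],"jaw": 44}
  ],
  "grip_force": 20
}}

```text
clock: 0.6
tcp_pos: [0.3293, -0.3376, 0.2076]
eef_rot: [0.916, 0.401, -0.0, -0.0]
ft_force: [0.8, -0.7, 0.3]
gripper_width: 0.515
grip_force: 0.0
```

>>> {"name": "drive_tool", "arguments": {
  "plan": [
    {"offset": [0.257,-0.008,0.005],"twist": [0,0,-0.163],"jaw": 44},
    {"offset": [0.257,0.014,0.005],"twist": [0,0,-0.163],"jaw": 44},
    {"offset": [0.255,0.036,0.005],"twist": [0,0,-0.163],"jaw": 44},
    {"offset": [0.251,0.057,0.005],"twist": [0,0,-0.163],"jaw": 44},
    {"offset": [0.245,0.078,0.005],"twist": [0,0,-0.163],"jaw": 44}
  ]
}}

```text
clock: 1.1
tcp_pos: [0.4561, -0.192, 0.2038]
eef_rot: [0.81, 0.586, -0.0, -0.0]
ft_force: [0.8, -0.3, -0.4]
gripper_width: 0.516
grip_force: 0.0
```

>>> {"name": "drive_tool", "arguments": {
  "plan": [
    {"offset": [0.237,0.099,0.005],"twist": [0,0,-0.163],"jaw": 44},
    {"offset": [0.228,0.119,0.005],"twist": [0,0,-0.163],"jaw": 44},
    {"offset": [0.217,0.138,0.005],"twist": [0,0,-0.163],"jaw": 44},
    {"offset": [0.204,0.156,0.005],"twist": [0,0,-0.163],"jaw": 44},
    {"offset": [0.19,0.173,0.005],"twist": [0,0,-0.163],"jaw": 44}
  ]
}}

```text
clock: 1.6
tcp_pos: [0.5828, -0.0469, 0.1999]
eef_rot: [0.668, 0.745, -0.0, -0.0]
ft_force: [0.3, -0.2, 0.2]
gripper_width: 0.513
grip_force: 0.0
```

>>> {"name": "drive_tool", "arguments": {
  "plan": [
    {"offset": [0,0,0.2],"twist": [0,0,0],"jaw": 44},
    {"offset": [0,0,0.2],"twist": [0,0,0],"jaw": 44},
    {"offset": [0,0,0],"twist": [0,0,0],"jaw": 44},
    {"offset": [0,0,0],"twist": [0,0,0],"jaw": 44}
  ]
}}

```text
clock: 2.0
tcp_pos: [0.5815, -0.0483, 0.1401]
eef_rot: [0.669, 0.743, -0.001, -0.001]
ft_force: [0.4, -0.4, -0.1]
gripper_width: 0.513
grip_force: 0.0
```

```bash
python3 - <<'E'
from h import *
s=robot.state();print(s)
snap('scene','s1');snap('top','t1')
t=cv2.imread('pics/t1.png')[150:264,248:382]; q=cv2.imread('pics/s1.png')[120:264,254:406]
cv2.imwrite('pics/c1.png',np.hstack([cv2.resize(t,(400,400),interpolation=cv2.INTER_CUBIC),cv2.resize(q,(400,400),interpolation=cv2.INTER_CUBIC)]))
k=W((-30+85*np.cos(.05),-105-85*np.sin(.05),60))
rows(np.r_[k[:2],.053],down(.105),4)
E
```

```text
{'clock': 2.0, 'joint_positions': array([-8.28398720e-02,  3.98118653e-01, -1.24326384e-01,  1.05060808e+00,
       -1.06434974e-05,  1.38282234e+00]), 'qvel': array([-0.00674556, -0.02568284,  0.04363483, -0.00027341, -0.00130978,
       -0.00020858]), 'joint_efforts': array([ 2.44387323e-01, -4.56154740e+01,  2.32915181e+01,  3.73160793e-02,
        1.08138373e-02, -6.14368264e-05]), 'tcp_pos': array([ 0.58146465, -0.04828258,  0.1401067 ]), 'eef_rot': array([ 6.68976197e-01,  7.43282971e-01, -6.87117143e-04, -8.95081196e-04]), 'ft_force': array([ 0.39266436, -0.38363854, -0.09353424]), 'torque': array([ 0.02420194, -0.0051205 ,  0.03948786]), 'grip_force': 0.0, 'gripper_width': 0.5126577539569325}
off [0.002, -0.002, 0.148] tw [0.0011, 0.0002, -0.0001]
off [0.002, -0.002, 0.148] tw [0.0011, 0.0002, -0.0001]
off [0.002, -0.002, 0.148] tw [0.0011, 0.0002, -0.0001]
off [0.002, -0.002, 0.148] tw [0.0011, 0.0002, -0.0001]
```

View pics/c1.png

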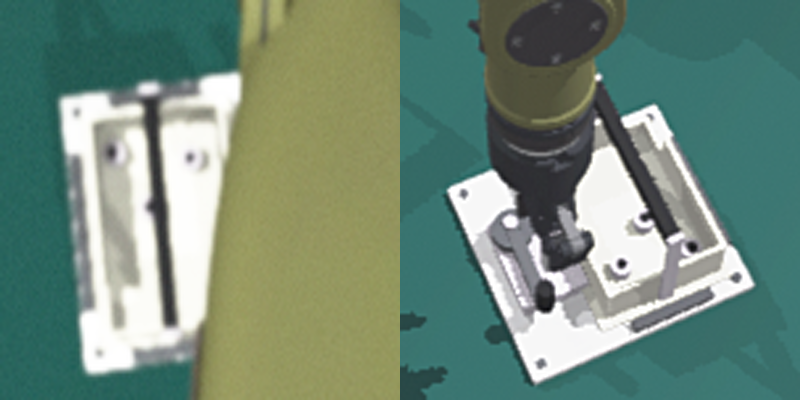

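The gripper hangs above the knob (scene crop about (545,290)), clear of the handle. I'll descend and close on the knob.

>>> {"name": "drive_tool", "arguments": {
  "plan": [
    {"offset": [0,0,0.15],"twist": [0,0,0],"jaw": 44},
    {"offset": [0,0,0.15],"twist": [0,0,0],"jaw": 44},
    {"offset": [0,0,0.15],"twist": [0,0,0],"jaw": 44},
    {"offset": [0,0,0.13],"twist": [0,0,0],"jaw": 44},
    {"offset": [0,0,0],"twist": [0,0,0],"jaw": 44}
  ]
}}

```text
clock: 2.6
tcp_pos: [0.5812, -0.0486, 0.0526]
eef_rot: [0.669, 0.743, -0.001, -0.001]
ft_force: [-1.0, 0.1, -0.6]
gripper_width: 0.514
grip_force: 0.0
```

>>> {"name": "drive_tool", "arguments": {
  "plan": [
    {"offset": [0,0,0],"twist": [0,0,0],"jaw": 10},
    {"offset": [0,0,0],"twist": [0,0,0],"jaw": 10},
    {"offset": [0,0,0],"twist": [0,0,0],"jaw": 10},
    {"offset": [0,0,0],"twist": [0,0,0],"jaw": 10}
  ],
  "grip_force": 25
}}

```text
clock: 3.0
tcp_pos: [0.583, -0.0487, 0.0556]
eef_rot: [0.669, 0.743, 0.0, 0.001]
ft_force: [-2.1, -0.2, 5.0]
gripper_width: 0.118
grip_force: 2.6
```

```bash
python3 - <<'E'
from h import *
s=robot.state();print(s['tcp_pos'],s['ft_force'],s['gripper_width']*85.4,s['grip_force'])
p,r=np.array(s['tcp_pos']),R.from_quat(s['eef_rot'])
q0=p.copy()
# arc steps in tool axes from .05 to 1.43
for a0 in np.arange(14):
    a=.05+np.array([a0,a0+1])*1.39/14
    d=np.diff([W((-30+85*np.cos(x),-105-85*np.sin(x),60)) for x in a],axis=0)[0]
    print((down(.105).inv().apply(d)/.15).round(3), (q0:=q0+d).round(4))
E
```

```text
[ 0.58301046 -0.0486733   0.05562538] [-2.12725162 -0.20637545  5.04496845] 10.037762979324937 2.6450257237593178
[-0.056 -0.006  0.   ] [ 0.5831 -0.0571  0.0556]
[-0.055 -0.011  0.   ] [ 0.5823 -0.0655  0.0556]
[-0.054 -0.017  0.   ] [ 0.5806 -0.0738  0.0556]
[-0.052 -0.022  0.   ] [ 0.5782 -0.0819  0.0556]
[-0.049 -0.027  0.   ] [ 0.575  -0.0897  0.0556]
[-0.047 -0.032  0.   ] [ 0.571  -0.0971  0.0556]
[-0.043 -0.036  0.   ] [ 0.5663 -0.1041  0.0556]
[-0.039 -0.04   0.   ] [ 0.5609 -0.1106  0.0556]
[-0.035 -0.044  0.   ] [ 0.555  -0.1166  0.0556]
[-0.031 -0.047  0.   ] [ 0.5484 -0.1219  0.0556]
[-0.026 -0.05   0.   ] [ 0.5414 -0.1265  0.0556]
[-0.021 -0.052  0.   ] [ 0.5339 -0.1304  0.0556]
[-0.016 -0.054  0.   ] [ 0.5261 -0.1336  0.0556]
[-0.01  -0.055  0.   ] [ 0.518  -0.136   0.0556]
```

```bash
python3 - <<'E'
from h import *
snap('scene','s2')
q=cv2.imread('pics/s2.png')[150:250,270:370]
cv2.imwrite('pics/c2.png',cv2.resize(q,(600,600),interpolation=cv2.INTER_CUBIC))
k=W((55,-105,70));print((proj('scene',k)-[270,150])*6,robot.state()['gripper_width'],robot.state()['ft_force'])
for a in (0,.1,.2,.3): print(a,(proj('scene',W((-30+85*np.cos(a),-105-85*np.sin(a),60)))-[270,150])*6)
E
```

```text
[[241.89599837 441.0710615 ]] 0.11480314402493584 [-2.91541138 -0.41427357  4.98141644]
0 [[241.89821354 452.5068564 ]]
0.1 [[221.11266851 459.93084477]]
0.2 [[199.56733659 465.45770288]]
0.3 [[177.49721654 469.02054116]]
```

View pics/c2.png

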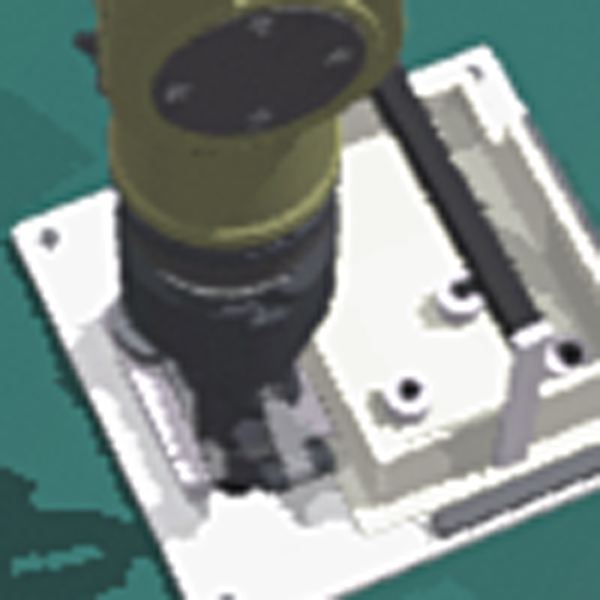

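The fingers reached 10 mm, which is less than the 18 mm knob. I'll ease up a little, start the swing gently and watch the force.

>>> {"name": "drive_tool", "arguments": {
  "plan": [
    {"offset": [0,0,-0.03],"twist": [0,0,0],"jaw": 10},
    {"offset": [0,0,0],"twist": [0,0,0],"jaw": 10}
  ]
}}

```text
clock: 3.25
tcp_pos: [0.5838, -0.0484, 0.0596]
eef_rot: [0.669, 0.743, 0.001, 0.001]
ft_force: [1.3, 0.3, 0.8]
gripper_width: 0.116
grip_force: 0.0
```

>>> {"name": "drive_tool", "arguments": {
  "plan": [
    {"offset": [-0.056,-0.006,0],"twist": [0,0,0],"jaw": 10},
    {"offset": [0,0,0],"twist": [0,0,0],"jaw": 10},
    {"offset": [-0.055,-0.011,0],"twist": [0,0,0],"jaw": 10},
    {"offset": [0,0,0],"twist": [0,0,0],"jaw": 10}
  ]
}}

```text
clock: 3.65
tcp_pos: [0.5813, -0.0662, 0.0577]
eef_rot: [0.669, 0.743, -0.0, -0.0]
ft_force: [0.5, 0.1, 0.1]
gripper_width: 0.119
grip_force: 0.0
```

```bash
python3 - <<'E'
from h import *
s=robot.state();print(s['tcp_pos'],s['ft_force'],s['torque'],s['gripper_width']*85.4,s['grip_force'])
snap('scene','s3')
q=cv2.imread('pics/s3.png')[150:250,270:370]
cv2.imwrite('pics/c3.png',cv2.resize(q,(600,600),interpolation=cv2.INTER_CUBIC))
E
```

```text
[ 0.58129884 -0.0662052   0.05774748] [0.48682899 0.14884185 0.07240435] [-0.01404938 -0.00258318 -0.01015502] 10.19366311857432 0.0
```

View pics/c3.png

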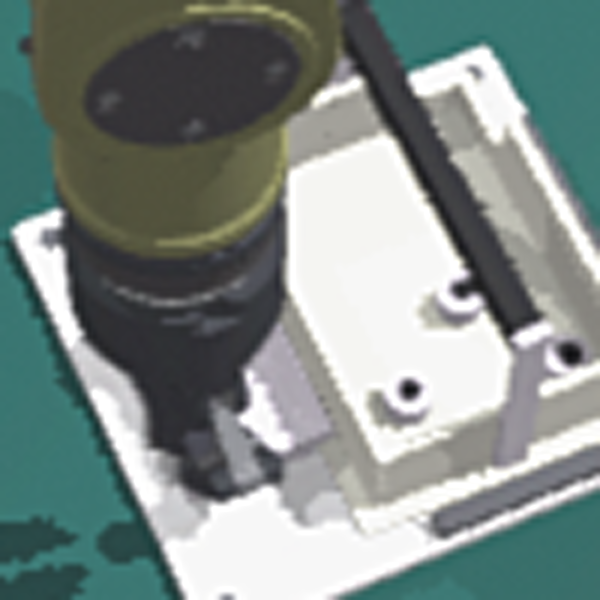

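The shadow of the knob at about (120,540) seems not to have moved. I'll lift to see the knob.

>>> {"name": "drive_tool", "arguments": {
  "plan": [
    {"offset": [0,0,-0.15],"twist": [0,0,0],"jaw": 10},
    {"offset": [0,0,-0.2],"twist": [0,0,0],"jaw": 44},
    {"offset": [0,0,-0.2],"twist": [0,0,0],"jaw": 44},
    {"offset": [0,0,0],"twist": [0,0,0],"jaw": 44}
  ]
}}

```text
clock: 4.1
tcp_pos: [0.5847, -0.0654, 0.1449]
eef_rot: [0.669, 0.743, 0.002, 0.003]
ft_force: [1.3, 0.8, 0.8]
gripper_width: 0.518
grip_force: 0.0
```

```bash
python3 - <<'E'
from h import *
s=robot.state();p=s['tcp_pos'];print(p,s['ft_force'],s['gripper_width']*85.4)
snap('scene','s4')
q=cv2.imread('pics/s4.png')[150:250,270:370]
q=cv2.resize(q,(600,600),interpolation=cv2.INTER_CUBIC)
pr=lambda P:tuple(((proj('scene',P)[0]-[269.5,149.5])*6).astype(int).tolist())
print('tip',pr(p+[0,0,-.008]),'tipsL/R',[pr(p+[.022*i,.002*i,-.004]) for i in(-1,1)])
cv2.imwrite('pics/c4.png',q)
for a in (0,.05,.2): print(a,pr(W((-30+85*np.cos(a),-105-85*np.sin(a),39))),pr(W((-30+85*np.cos(a),-105-85*np.sin(a),75))))
E
```

```text
[ 0.58474853 -0.06544426  0.14485191] [1.34358931 0.80490161 0.77185927] 44.2015092647249
tip (189, 387) tipsL/R [(164, 331), (213, 433)]
0 (244, 478) (244, 438)
0.05 (234, 482) (234, 442)
0.2 (203, 491) (202, 451)
```

View pics/c4.png

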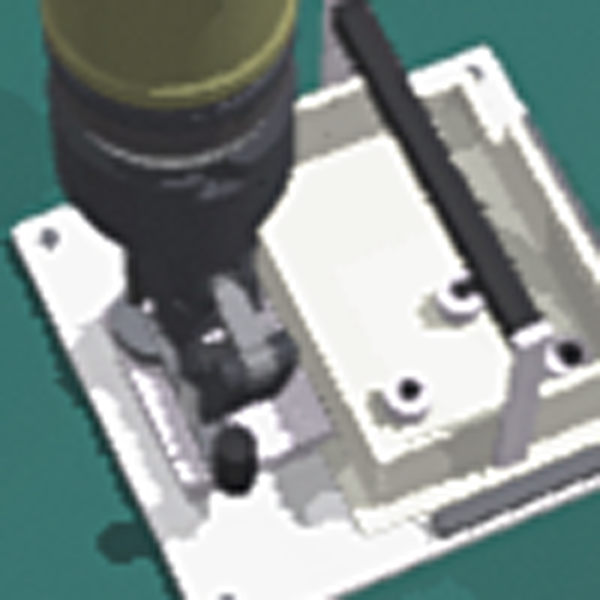

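The knob at about (237,460) is unmoved and where I predicted it. The gripper looks odd, so I'll compare the predicted finger positions with the picture.

```bash
python3 - <<'E'
from h import *
def mk(fn,p,r,half,x0,y0,w,gain):
    q=cv2.imread(fn)[y0:y0+w,x0:x0+w]; k=400//w
    q=np.clip(cv2.resize(q,(w*k,w*k),interpolation=cv2.INTER_CUBIC)*float(gain),0,255).astype(np.uint8)
    for P,c in(((0,0,.008),(0,0,255)),((0,half,.008),(0,255,0)),((0,-half,.008),(255,255,0)),((0,0,-.065),(0,0,255))):
        u=((proj('scene',p+r.apply(P))[0]-[x0-.5,y0-.5])*k).astype(int).tolist(); cv2.drawMarker(q,u,c,0,10,1)
    return q
s=robot.state()
a=mk('pics/s4.png',s['tcp_pos'],R.from_quat(s['eef_rot']),.022,275,165,80,2.2)
b=mk('pics/s0.png',np.array([.20217,-.48382,.21096]),R.from_quat([.98048,.19662,-.00016,-.00085]),.0425,0,20,100,2.2)
cv2.imwrite('pics/c5.png',np.hstack([a,b]))
E
```

```text
(no output)
```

View pics/c5.png

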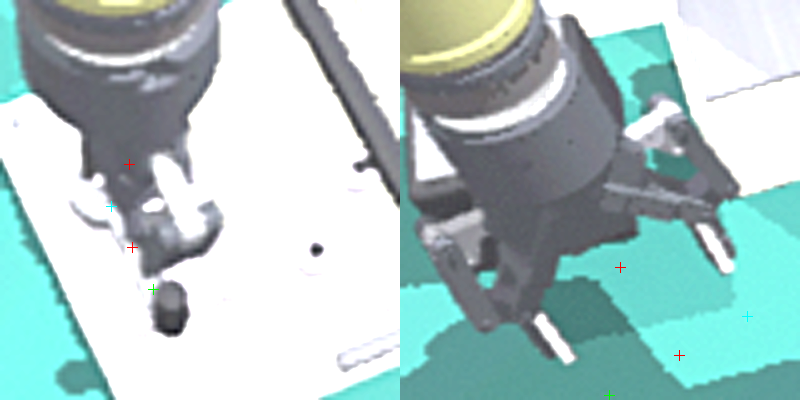

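```bash
python3 - <<'E'
from h import *
print(robot.tip_reach,[a for a in dir(robot) if a[0]!='_'])
# axial distance from TCP (tool z) which best explains observed start tips (midpoint of the two white tips)
p=np.array([.20217,-.48382,.21096]);obs=np.array([[570-400,360],[330,270]])/4+[-.5,19.5]
r=R.from_quat([.98048,.19662,-.00016,-.00085])
from scipy.optimize import least_squares
f=lambda v:(proj('scene',[p+r.apply((v[1],v[0],v[2])),p+r.apply((v[1],-v[0],v[2]))])-obs).ravel()
q=least_squares(f,[.04,0,0]);print(q.x,q.fun)
E
```

```text
0.008 ['PlanningError', 'job_done', 'state', 'tip_reach']
[ 0.04785631 -0.00631182 -0.0213772 ] [-0.00204567 -0.00363832  0.00210391  0.00374189]
```

The image says the fingertips stand about 15–20 mm farther back than stated. That fits the fingers having closed on the knob's rounded top. I'll go back over the knob and go lower, watching the force.

>>> {"name": "drive_tool", "arguments": {
  "plan": [
    {"offset": [0.12,0.017,0],"twist": [0,0,0],"jaw": 44},
    {"offset": [0,0,0.2],"twist": [0,0,0],"jaw": 44},
    {"offset": [0,0,0.2],"twist": [0,0,0],"jaw": 44},
    {"offset": [0,0,0.2],"twist": [0,0,0],"jaw": 44},
    {"offset": [0,0,0],"twist": [0,0,0],"jaw": 44}
  ]
}}

```text
clock: 4.65
tcp_pos: [0.5769, -0.0465, 0.0452]
eef_rot: [0.669, 0.743, -0.003, -0.004]
ft_force: [-0.4, 0.6, -0.7]
gripper_width: 0.51
grip_force: 0.0
```

>>> {"name": "drive_tool", "arguments": {
  "plan": [
    {"offset": [0,0,0.033],"twist": [0,0,0],"jaw": 44},
    {"offset": [0,0,0],"twist": [0,0,0],"jaw": 44}
  ]
}}

```text
clock: 4.85
tcp_pos: [0.5826, -0.047, 0.0459]
eef_rot: [0.669, 0.743, 0.0, 0.0]
ft_force: [0.7, 0.6, -0.6]
gripper_width: 0.515
grip_force: 0.0
```

>>> {"name": "drive_tool", "arguments": {
  "plan": [
    {"offset": [0,0,0.033],"twist": [0,0,0],"jaw": 44},
    {"offset": [0,0,0],"twist": [0,0,0],"jaw": 44}
  ]
}}

```text
clock: 5.05
tcp_pos: [0.5827, -0.047, 0.0411]
eef_rot: [0.669, 0.743, 0.0, 0.001]
ft_force: [0.2, 0.3, -0.4]
gripper_width: 0.514
grip_force: 0.0
```

>>> {"name": "drive_tool", "arguments": {
  "plan": [
    {"offset": [0,0,0],"twist": [0,0,0],"jaw": 12},
    {"offset": [0,0,0],"twist": [0,0,0],"jaw": 12},
    {"offset": [0,0,0],"twist": [0,0,0],"jaw": 12},
    {"offset": [0,0,0],"twist": [0,0,0],"jaw": 12}
  ],
  "grip_force": 25
}}

```text
clock: 5.45
tcp_pos: [0.5817, -0.0471, 0.0412]
eef_rot: [0.669, 0.743, -0.0, -0.0]
ft_force: [-2.8, -0.6, 4.9]
gripper_width: 0.195
grip_force: 24.6
```

The knob is gripped at about 17 mm. Now I'll swing the lever.

>>> {"name": "drive_tool", "arguments": {
  "plan": [
    {"offset": [-0.056,-0.006,0],"twist": [0,0,0],"jaw": 12},
    {"offset": [-0.055,-0.011,0],"twist": [0,0,0],"jaw": 12},
    {"offset": [-0.054,-0.017,0],"twist": [0,0,0],"jaw": 12}
  ]
}}

```text
clock: 5.75
tcp_pos: [0.5804, -0.0717, 0.0411]
eef_rot: [0.669, 0.743, 0.001, 0.0]
ft_force: [-0.7, 4.2, 4.8]
gripper_width: 0.202
grip_force: 24.5
```

>>> {"name": "drive_tool", "arguments": {
  "plan": [
    {"offset": [-0.052,-0.022,0],"twist": [0,0,0],"jaw": 12},
    {"offset": [-0.049,-0.027,0],"twist": [0,0,0],"jaw": 12},
    {"offset": [-0.047,-0.032,0],"twist": [0,0,0],"jaw": 12},
    {"offset": [-0.043,-0.036,0],"twist": [0,0,0],"jaw": 12}
  ]
}}

```text
clock: 6.15
tcp_pos: [0.5686, -0.1044, 0.0413]
eef_rot: [0.669, 0.743, 0.001, 0.003]
ft_force: [7.0, 1.4, -0.1]
gripper_width: 0.2
grip_force: 24.5
```

>>> {"name": "drive_tool", "arguments": {
  "plan": [
    {"offset": [-0.039,-0.04,0],"twist": [0,0,0],"jaw": 12},
    {"offset": [-0.035,-0.044,0],"twist": [0,0,0],"jaw": 12},
    {"offset": [-0.031,-0.047,0],"twist": [0,0,0],"jaw": 12},
    {"offset": [-0.026,-0.05,0],"twist": [0,0,0],"jaw": 12}
  ]
}}

```text
clock: 6.55
tcp_pos: [0.5467, -0.1306, 0.0416]
eef_rot: [0.67, 0.742, 0.0, 0.008]
ft_force: [12.7, -9.5, -7.6]
gripper_width: 0.188
grip_force: 24.5
```

>>> {"name": "drive_tool", "arguments": {
  "plan": [
    {"offset": [-0.021,-0.052,0],"twist": [0,0,0],"jaw": 12},
    {"offset": [-0.016,-0.054,0],"twist": [0,0,0],"jaw": 12},
    {"offset": [-0.01,-0.055,0],"twist": [0,0,0],"jaw": 12},
    {"offset": [0,0,0],"twist": [0,0,0],"jaw": 12}
  ]
}}

```text
clock: 6.95
tcp_pos: [0.5221, -0.1454, 0.0418]
eef_rot: [0.671, 0.741, -0.005, 0.01]
ft_force: [8.5, -21.2, -6.4]
gripper_width: 0.176
grip_force: 26.3
```

```bash
python3 - <<'E'
from h import *
s=robot.state();p=s['tcp_pos'];print(p,s['ft_force'],s['gripper_width']*85.4,s['grip_force'])
d=W((-30,-105,60));v=p-d;print('radius',np.hypot(*v[:2]),'angle',.1048-np.arctan2(v[1],v[0]))
E
```

```text
[ 0.52208913 -0.14538179  0.04182431] [  8.46138509 -21.16979375  -6.42946004] 15.036702730964718 26.330162286758423
radius 0.09625658254109466 angle 1.4132279596063106
```

>>> {"name": "drive_tool", "arguments": {
  "plan": [
    {"offset": [0,0,0],"twist": [0,0,0],"jaw": 44},
    {"offset": [0,0,0],"twist": [0,0,0],"jaw": 44},
    {"offset": [0,0,0],"twist": [0,0,0],"jaw": 44}
  ]
}}

```text
clock: 7.25
tcp_pos: [0.5152, -0.1345, 0.0398]
eef_rot: [0.669, 0.743, -0.001, -0.001]
ft_force: [-0.4, -0.2, 0.6]
gripper_width: 0.516
grip_force: 0.0
```

>>> {"name": "drive_tool", "arguments": {
  "plan": [
    {"offset": [0,0,-0.2],"twist": [0,0,0],"jaw": 44},
    {"offset": [0,0,-0.3],"twist": [0,0,0],"jaw": 44},
    {"offset": [0,0,-0.3],"twist": [0,0,0],"jaw": 44},
    {"offset": [0,0,-0.3],"twist": [0,0,0],"jaw": 44},
    {"offset": [0,0,0],"twist": [0,0,0],"jaw": 44}
  ]
}}

```text
clock: 7.75
tcp_pos: [0.5204, -0.1351, 0.2117]
eef_rot: [0.669, 0.744, 0.002, 0.005]
ft_force: [0.8, -0.3, -0.3]
gripper_width: 0.515
grip_force: 0.0
```

```bash
python3 - <<'E'
from h import *
s=robot.state();p=s['tcp_pos'];print(p,s['ft_force'],s['gripper_width']*85.4,s['joint_positions'])
snap('scene','s6');im=cv2.imread('pics/s6.png').max(2)
pr=lambda P:tuple(proj('scene',P)[0].round().astype(int).tolist())
for a in (0.9,1.1,1.2,1.3,1.4,1.45): print(a,[(pr(P),im[pr(P)[::-1]]) for z in(45,58,70) for P in [W((-30+85*np.cos(a),-105-85*np.sin(a),z))]])
E
```

```text
[ 0.52036064 -0.13512714  0.21173927] [ 0.75023687 -0.3412653  -0.27167653] 44.00236941322958 [-2.53808516e-01  2.73223307e-01 -1.19645404e-01  1.16728277e+00
 -4.10467088e-04  1.21099330e+00]
0.9 [((278, 228), np.uint8(113)), ((278, 225), np.uint8(113)), ((278, 223), np.uint8(113))]
1.1 [((272, 224), np.uint8(112)), ((272, 221), np.uint8(76)), ((272, 219), np.uint8(70))]
1.2 [((270, 222), np.uint8(76)), ((269, 219), np.uint8(85)), ((269, 217), np.uint8(87))]
1.3 [((267, 219), np.uint8(38)), ((267, 217), np.uint8(40)), ((266, 215), np.uint8(41))]
1.4 [((265, 217), np.uint8(36)), ((265, 214), np.uint8(60)), ((264, 212), np.uint8(64))]
1.45 [((264, 215), np.uint8(38)), ((264, 213), np.uint8(65)), ((263, 211), np.uint8(64))]
```

```bash
python3 - <<'E'
from h import *
g=W((0,0,115));print(g)
rows(np.r_[g[:2],.21],down(.105+np.pi/2),12)
E
```

```text
[0.51597271 0.05514326 0.115     ]
off [0.105, 0.01, -0.001] tw [0.0004, 0.001, -0.2499]
off [0.103, 0.023, -0.001] tw [0.0004, 0.001, -0.2499]
off [0.099, 0.036, -0.001] tw [0.0004, 0.001, -0.2499]
off [0.093, 0.049, -0.001] tw [0.0004, 0.001, -0.2499]
off [0.086, 0.061, -0.001] tw [0.0004, 0.001, -0.2499]
off [0.078, 0.072, -0.001] tw [0.0004, 0.001, -0.2499]
off [0.068, 0.081, -0.001] tw [0.0004, 0.001, -0.2499]
off [0.056, 0.089, -0.001] tw [0.0004, 0.001, -0.2499]
off [0.044, 0.096, -0.001] tw [0.0004, 0.001, -0.2499]
off [0.031, 0.101, -0.001] tw [0.0004, 0.001, -0.2499]
off [0.018, 0.104, -0.001] tw [0.0004, 0.001, -0.2499]
off [0.004, 0.105, -0.001] tw [0.0004, 0.001, -0.2499]
```

>>> {"name": "drive_tool", "arguments": {
  "plan": [
    {"offset": [0.105,0.01,0],"twist": [0,0,-0.25],"jaw": 56},
    {"offset": [0.103,0.023,0],"twist": [0,0,-0.25],"jaw": 56},
    {"offset": [0.099,0.036,0],"twist": [0,0,-0.25],"jaw": 56},
    {"offset": [0.093,0.049,0],"twist": [0,0,-0.25],"jaw": 56}
  ]
}}

```text
clock: 8.2
tcp_pos: [0.5142, -0.0703, 0.2034]
eef_rot: [0.451, 0.892, -0.001, -0.002]
ft_force: [-0.3, -0.8, -0.3]
gripper_width: 0.659
grip_force: 0.0
```

>>> {"name": "drive_tool", "arguments": {
  "plan": [
    {"offset": [0.086,0.061,0],"twist": [0,0,-0.25],"jaw": 56},
    {"offset": [0.078,0.072,0],"twist": [0,0,-0.25],"jaw": 56},
    {"offset": [0.068,0.081,0],"twist": [0,0,-0.25],"jaw": 56},
    {"offset": [0.056,0.089,0],"twist": [0,0,-0.25],"jaw": 56}
  ]
}}

```text
clock: 8.6
tcp_pos: [0.5133, -0.007, 0.2033]
eef_rot: [0.205, 0.979, -0.001, -0.002]
ft_force: [0.3, 0.4, -1.1]
gripper_width: 0.656
grip_force: 0.0
```

>>> {"name": "drive_tool", "arguments": {
  "plan": [
    {"offset": [0.044,0.096,0],"twist": [0,0,-0.25],"jaw": 56},
    {"offset": [0.031,0.101,0],"twist": [0,0,-0.25],"jaw": 56},
    {"offset": [0.018,0.104,0],"twist": [0,0,-0.25],"jaw": 56},
    {"offset": [0.004,0.105,0],"twist": [0,0,-0.25],"jaw": 56},
    {"offset": [0,0,0],"twist": [0,0,0],"jaw": 56}
  ]
}}

```text
clock: 9.1
tcp_pos: [0.5127, 0.0568, 0.2035]
eef_rot: [-0.054, 0.999, 0.0, -0.002]
ft_force: [-0.2, -0.5, 0.5]
gripper_width: 0.655
grip_force: 0.0
```

```bash
python3 - <<'E'
from h import *
s=robot.state();print(s['tcp_pos'],s['joint_positions'].round(3))
snap('scene','s7')
im=cv2.imread('pics/s7.png'); g=im.max(2)
pr=lambda P:tuple(proj('scene',P)[0].round().astype(int).tolist())
for a in (0.05,0.9,1.1,1.2,1.3,1.4,1.45): print(a,[(pr(P),int(g[pr(P)[::-1]])) for z in(45,58,70) for P in [W((-30+85*np.cos(a),-105-85*np.sin(a),z))]])
print(g[196:232,250:296:2])
g0=W((0,0,115)); rows(np.r_[g0[:2],.087],down(.105+np.pi/2),4)
E
```

```text
[0.51269263 0.0568262  0.20349726] [ 0.11   0.251 -0.172  1.152  0.     0.002]
0.05 [((309, 229), 142), ((309, 226), 248), ((309, 224), 246)]
0.9 [((278, 228), 116), ((278, 225), 115), ((278, 223), 115)]
1.1 [((272, 224), 114), ((272, 221), 76), ((272, 219), 71)]
1.2 [((270, 222), 77), ((269, 219), 87), ((269, 217), 89)]
1.3 [((267, 219), 38), ((267, 217), 40), ((266, 215), 42)]
1.4 [((265, 217), 38), ((265, 214), 61), ((264, 212), 44)]
1.45 [((264, 215), 41), ((264, 213), 47), ((263, 211), 46)]
[[104 104 104 104 104 114 114 114 114 113 114 113  60 255 248 247 247 247
  249 251  89  71  73]
 [104 104 103 112 113 114 113 114 113 114 113 117  73 211 251 248 248 248
  253 173  73  80  92]
 [104 103 103 114 114 113 115 114 113 113 114 116  77 141 255 250 252 254
  255 109  81  82 168]
 [103 104 104 115 115 114 113 114 114 114 114 115  82  82 252 255 216 218
  206  77  83  89 177]
 [103 112 113 114 114 113 114 114 113 115 114 113 113  63 190 213 195 195
  136  78  85  85 170]
 [105 114 114 113 114 114 114 113 114 114 114 114 117  66 179 198 195 189
  128  82  87  83 146]
 [115 115 114 114
[... 2425 characters left out ...]
  70  67 108 116 114 114 114 114 115 115 115 116 116 118
   70  59 140 198 252]
 [ 72  71  71  71  68  76 116 114 115 114 113 114 116 115 116 116 116 116
   63  57 105 206 199]
 [ 71  70  70  68  77 113 115 114 114 114 114 116 116 116 115 115 116 110
   73  61  71 201 172]
 [ 69  68  73  75 115 115 114 113 114 114 113 115 115 114 115 116 108 107
   72  60  56 196 174]
 [ 72  76 116 114 116 115 114 113 114 114 115 115 115 116 115 116 109 107
   75  61  55 163 192]]
off [-0.006, -0.002, 0.195] tw [-0.0002, -0.0018, 0.0002]
off [-0.006, -0.002, 0.195] tw [-0.0002, -0.0018, 0.0002]
off [-0.005, -0.002, 0.195] tw [-0.0002, -0.0018, 0.0002]
off [-0.005, -0.002, 0.195] tw [-0.0002, -0.0018, 0.0002]
```

The knob is now at about (265,214), which is a lever angle near 1.4 (free). I'll descend on the bar.

>>> {"name": "drive_tool", "arguments": {
  "plan": [
    {"offset": [-0.01,-0.004,0.2],"twist": [0,0,0],"jaw": 56},
    {"offset": [-0.01,-0.004,0.2],"twist": [0,0,0],"jaw": 56},
    {"offset": [0,0,0.15],"twist": [0,0,0],"jaw": 56},
    {"offset": [0,0,0.1],"twist": [0,0,0],"jaw": 56},
    {"offset": [0,0,0],"twist": [0,0,0],"jaw": 56}
  ]
}}

```text
clock: 9.65
tcp_pos: [0.5143, 0.0535, 0.1049]
eef_rot: [-0.051, 0.999, -0.0, -0.004]
ft_force: [-0.7, -0.9, 0.6]
gripper_width: 0.654
grip_force: 0.0
```

>>> {"name": "drive_tool", "arguments": {
  "plan": [
    {"offset": [0,0,0.06],"twist": [0,0,0],"jaw": 56},
    {"offset": [0,0,0.06],"twist": [0,0,0],"jaw": 56},
    {"offset": [0,0,0],"twist": [0,0,0],"jaw": 56}
  ]
}}

```text
clock: 9.95
tcp_pos: [0.5169, 0.0544, 0.0892]
eef_rot: [-0.052, 0.999, -0.0, -0.001]
ft_force: [0.2, 0.3, -1.2]
gripper_width: 0.655
grip_force: 0.0
```

>>> {"name": "drive_tool", "arguments": {
  "plan": [
    {"offset": [0,0,0],"twist": [0,0,0],"jaw": 4},
    {"offset": [0,0,0],"twist": [0,0,0],"jaw": 4},
    {"offset": [0,0,0],"twist": [0,0,0],"jaw": 4},
    {"offset": [0,0,0],"twist": [0,0,0],"jaw": 4},
    {"offset": [0,0,0],"twist": [0,0,0],"jaw": 4}
  ],
  "grip_force": 25
}}

```text
clock: 10.45
tcp_pos: [0.5179, 0.0552, 0.0904]
eef_rot: [-0.053, 0.999, 0.001, 0.0]
ft_force: [0.9, 2.7, -0.2]
gripper_width: 0.157
grip_force: 29.4
```

>>> {"name": "drive_tool", "arguments": {
  "plan": [
    {"offset": [0,0,0],"twist": [0,0,0],"jaw": 4},
    {"offset": [0,0,0],"twist": [0,0,0],"jaw": 4},
    {"offset": [0,0,0],"twist": [0,0,0],"jaw": 4}
  ],
  "grip_force": 105
}}

```text
clock: 10.75
tcp_pos: [0.5179, 0.0553, 0.0906]
eef_rot: [-0.053, 0.999, 0.001, 0.0]
ft_force: [-1.7, 5.3, 5.5]
gripper_width: 0.127
grip_force: 103.6
```

>>> {"name": "drive_tool", "arguments": {
  "plan": [
    {"offset": [0,0,-0.03],"twist": [0,0,0],"jaw": 4},
    {"offset": [0,0,-0.05],"twist": [0,0,0],"jaw": 4},
    {"offset": [0,0,-0.07],"twist": [0,0,0],"jaw": 4},
    {"offset": [0,0,-0.07],"twist": [0,0,0],"jaw": 4},
    {"offset": [0,0,0],"twist": [0,0,0],"jaw": 4}
  ]
}}

```text
clock: 11.25
tcp_pos: [0.5189, 0.0545, 0.1249]
eef_rot: [-0.052, 0.999, -0.0, 0.002]
ft_force: [1.1, 0.0, -4.7]
gripper_width: 0.133
grip_force: 102.9
```

The tote is free: the wrist reads −4.7 N, which fits the tote plus the bushes. I'll lift it high, then tip it slowly toward −x.

>>> {"name": "drive_tool", "arguments": {
  "plan": [
    {"offset": [0,0,-0.1],"twist": [0,0,0],"jaw": 4},
    {"offset": [0,0,-0.15],"twist": [0,0,0],"jaw": 4},
    {"offset": [0,0,-0.15],"twist": [0,0,0],"jaw": 4},
    {"offset": [0,0,-0.15],"twist": [0,0,0],"jaw": 4},
    {"offset": [0,0,-0.15],"twist": [0,0,0],"jaw": 4}
  ]
}}

```text
clock: 11.75
tcp_pos: [0.5172, 0.0544, 0.2288]
eef_rot: [-0.053, 0.999, -0.0, -0.0]
ft_force: [0.5, 0.1, -4.2]
gripper_width: 0.133
grip_force: 103.1
```

>>> {"name": "drive_tool", "arguments": {
  "plan": [
    {"offset": [0,0,-0.15],"twist": [0,0,0],"jaw": 4},
    {"offset": [0,0,-0.15],"twist": [0,0,0],"jaw": 4},
    {"offset": [0,0,-0.15],"twist": [0,0,0],"jaw": 4},
    {"offset": [0,0,-0.08],"twist": [0,0,0],"jaw": 4},
    {"offset": [0,0,0],"twist": [0,0,0],"jaw": 4}
  ]
}}

```text
clock: 12.25
tcp_pos: [0.5186, 0.0546, 0.3094]
eef_rot: [-0.053, 0.999, -0.0, 0.002]
ft_force: [-0.0, 0.9, -4.6]
gripper_width: 0.132
grip_force: 103.2
```

>>> {"name": "drive_tool", "arguments": {
  "plan": [
    {"offset": [0,0,0],"twist": [0,-0.1,0],"jaw": 4},
    {"offset": [0,0,0],"twist": [0,-0.1,0],"jaw": 4},
    {"offset": [0,0,0],"twist": [0,-0.1,0],"jaw": 4},
    {"offset": [0,0,0],"twist": [0,-0.1,0],"jaw": 4},
    {"offset": [0,0,0],"twist": [0,-0.1,0],"jaw": 4}
  ]
}}

```text
clock: 12.75
tcp_pos: [0.5161, 0.0543, 0.3058]
eef_rot: [-0.052, 0.99, 0.007, 0.13]
ft_force: [0.7, -0.1, -4.2]
gripper_width: 0.132
grip_force: 103.1
```

```bash
python3 - <<'E'
from h import *
s=robot.state();print(s['tcp_pos'],s['joint_positions'].round(3),s['ft_force'])
r=R.from_quat(s['eef_rot']);print(r.as_matrix().round(3))
t=np.radians(30)
T=lambda f:R.from_rotvec(t*np.array([np.sin(f),-np.cos(f),0]))
fs=np.radians(np.arange(0,81,5))
for a,b in zip(fs,fs[1:]): print(np.degrees(b).round(),(np.degrees((T(a).inv()*T(b)).as_rotvec())/30).round(3))
E
```

```text
[0.51608106 0.05433051 0.30577424] [ 0.105  0.02  -0.224  1.067 -0.    -0.   ] [ 0.7326127  -0.14499944 -4.21787566]
[[-0.961 -0.105  0.256]
 [-0.101  0.994  0.027]
 [-0.257 -0.    -0.966]]
5.0 [ 0.083  0.004 -0.022]
10.0 [ 0.083  0.011 -0.022]
15.0 [ 0.081  0.018 -0.022]
20.0 [ 0.079  0.025 -0.022]
25.0 [ 0.077  0.032 -0.022]
30.0 [ 0.074  0.038 -0.022]
35.0 [ 0.07   0.045 -0.022]
40.0 [ 0.066  0.051 -0.022]
45.0 [ 0.061  0.056 -0.022]
50.0 [ 0.056  0.061 -0.022]
55.0 [ 0.051  0.066 -0.022]
60.0 [ 0.045  0.07  -0.022]
65.0 [ 0.038  0.074 -0.022]
70.0 [ 0.032  0.077 -0.022]
75.0 [ 0.025  0.079 -0.022]
80.0 [ 0.018  0.081 -0.022]
```

>>> {"name": "drive_tool", "arguments": {
  "plan": [
    {"offset": [0,0,0],"twist": [0,-0.1,0],"jaw": 4},
    {"offset": [0,0,0],"twist": [0,-0.1,0],"jaw": 4},
    {"offset": [0,0,0],"twist": [0,-0.1,0],"jaw": 4},
    {"offset": [0,0,0],"twist": [0,-0.1,0],"jaw": 4},
    {"offset": [0,0,0],"twist": [0,-0.1,0],"jaw": 4}
  ]
}}

```text
clock: 13.25
tcp_pos: [0.5153, 0.0543, 0.3049]
eef_rot: [-0.051, 0.965, 0.013, 0.257]
ft_force: [-0.5, 0.5, -5.1]
gripper_width: 0.129
grip_force: 103.1
```

>>> {"name": "drive_tool", "arguments": {
  "plan": [
    {"offset": [0,0,0],"twist": [0,0,0],"jaw": 4},
    {"offset": [0,0,0],"twist": [0,0,0],"jaw": 4},
    {"offset": [0,0,0],"twist": [0,0,0],"jaw": 4},
    {"offset": [0,0,0],"twist": [0,0,0],"jaw": 4},
    {"offset": [0,0,0],"twist": [0,0,0],"jaw": 4}
  ]
}}

```text
clock: 13.75
tcp_pos: [0.5181, 0.0546, 0.3077]
eef_rot: [-0.051, 0.965, 0.014, 0.258]
ft_force: [-0.3, 0.5, -3.9]
gripper_width: 0.129
grip_force: 103.1
```

```bash
python3 - <<'E'
from h import *
s=robot.state();print(s['tcp_pos'],s['joint_positions'].round(3),s['ft_force'],s['torque'],R.from_quat(s['eef_rot']).as_matrix()[2])
snap('scene','s8');snap('top','t8')
E
```

```text
[0.5181318  0.05464174 0.30767001] [ 0.105 -0.165 -0.503  0.71   0.    -0.   ] [-0.31143685  0.47485844 -3.86783674] [-0.13925899  0.98977652  0.0269837 ] [-4.99670326e-01 -3.98788923e-05 -8.66215657e-01]
```

>>> {"name": "drive_tool", "arguments": {
  "plan": [
    {"offset": [0,0,0],"twist": [0.083,0.004,-0.022],"jaw": 4},
    {"offset": [0,0,0],"twist": [0.083,0.011,-0.022],"jaw": 4},
    {"offset": [0,0,0],"twist": [0.081,0.018,-0.022],"jaw": 4},
    {"offset": [0,0,0],"twist": [0.079,0.025,-0.022],"jaw": 4},
    {"offset": [0,0,0],"twist": [0.077,0.032,-0.022],"jaw": 4}
  ]
}}

```text
clock: 14.35
tcp_pos: [0.5177, 0.0551, 0.3078]
eef_rot: [-0.051, 0.965, -0.097, 0.24]
ft_force: [0.8, -1.0, -4.4]
gripper_width: 0.135
grip_force: 103.1
```

>>> {"name": "drive_tool", "arguments": {
  "plan": [
    {"offset": [0,0,0],"twist": [0.074,0.038,-0.022],"jaw": 4},
    {"offset": [0,0,0],"twist": [0.07,0.045,-0.022],"jaw": 4},
    {"offset": [0,0,0],"twist": [0.066,0.051,-0.022],"jaw": 4},
    {"offset": [0,0,0],"twist": [0.061,0.056,-0.022],"jaw": 4},
    {"offset": [0,0,0],"twist": [0.056,0.061,-0.022],"jaw": 4}
  ]
}}

```text
clock: 14.85
tcp_pos: [0.5182, 0.0559, 0.3077]
eef_rot: [-0.05, 0.965, -0.188, 0.177]
ft_force: [-0.2, -1.3, -5.0]
gripper_width: 0.129
grip_force: 103.2
```

>>> {"name": "drive_tool", "arguments": {
  "plan": [
    {"offset": [0,0,0],"twist": [0.051,0.066,-0.022],"jaw": 4},
    {"offset": [0,0,0],"twist": [0.045,0.07,-0.022],"jaw": 4},
    {"offset": [0,0,0],"twist": [0.038,0.074,-0.022],"jaw": 4},
    {"offset": [0,0,0],"twist": [0.032,0.077,-0.022],"jaw": 4},
    {"offset": [0,0,0],"twist": [0.025,0.079,-0.022],"jaw": 4}
  ]
}}

```text
clock: 15.35
tcp_pos: [0.5188, 0.0562, 0.3075]
eef_rot: [-0.05, 0.965, -0.244, 0.081]
ft_force: [0.1, -0.4, -4.6]
gripper_width: 0.127
grip_force: 103.1
```

>>> {"name": "drive_tool", "arguments": {
  "plan": [
    {"offset": [0,0,0],"twist": [0,0,0],"jaw": 4},
    {"offset": [0,0,0],"twist": [0,0,0],"jaw": 4},
    {"offset": [0,0,0],"twist": [0,0,0],"jaw": 4},
    {"offset": [0,0,0],"twist": [0,0,0],"jaw": 4},
    {"offset": [0,0,0],"twist": [0,0,0],"jaw": 4}
  ]
}}

```text
clock: 15.85
tcp_pos: [0.5173, 0.0545, 0.3079]
eef_rot: [-0.05, 0.965, -0.245, 0.081]
ft_force: [-0.3, -0.1, -4.2]
gripper_width: 0.129
grip_force: 103.1
```

```bash
python3 - <<'E'
from h import *
s=robot.state();p=s['tcp_pos'];r=R.from_quat(s['eef_rot']);print(p,s['joint_positions'].round(3),s['ft_force'],r.as_matrix()[2])
snap('scene','s9');snap('top','t9')
# tote frame: x=-tool x, y=tool y, z=-tool z ; grip point (0,0,105) at TCP z -19..: measured TCP .0905 when bar .115
T=R.from_matrix(r.as_matrix()@np.diag([-1,1,-1])); O=p+T.apply([-.002,0,.0245-.105])
for n in('scene','top'):
    f=lambda P:proj(n,O+T.apply(np.array(P)/1e3))[0].round(1)
    print(n,'corner',f((-76,54,5)),'far',f((76,-54,5)),'(-,-)',f((-76,-54,5)),'bar',f((-80,0,105)),f((80,0,105)), 'line', [f((-66,y,19)) for y in(44,24,4)],f((-46,44,19)))
E
```

```text
[0.51726011 0.05448926 0.30786069] [ 0.436  0.214 -0.068  1.327 -0.521  0.343] [-0.3424537  -0.10938919 -4.16623927] [-0.13137855 -0.48106197 -0.86678663]
scene corner [334.8 132. ] far [327.4 182.9] (-,-) [293.5 131. ] bar [333.4  91.5] [373.9 144.3] line [array([336. , 129.9]), array([328.6, 129.7]), array([321.1, 129.5])] [340.4 136. ]
top corner [299.4 235.9] far [333.4 157.4] (-,-) [344.7 231.7] bar [297.2 244.9] [284.1 160.8] line [array([299.4, 232. ]), array([307.5, 231.2]), array([315.9, 230.4])] [297.9 222.6]
```

```bash
python3 - <<'E'
from h import *
a=cv2.imread('pics/s9.png')[70:220,250:400];b=cv2.imread('pics/t9.png')[140:260,250:370]
cv2.imwrite('pics/c9.png',np.hstack([cv2.resize(x,(400,400),interpolation=cv2.INTER_CUBIC) for x in(a,b)]))
E
```

```text
(no output)
```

View pics/c9.png

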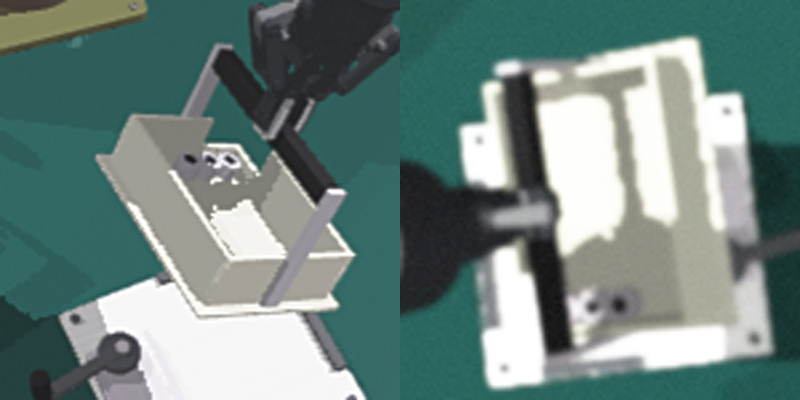

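The scene crop shows all three bushes touching in a row at the pick corner, at (230,160), (212,160) and (192,160), as predicted. The lever is free and the tote is held clear of the dock. I'll hand it in.

```bash
python3 -c "
from h import *
s=robot.state();print(s['tcp_pos'],abs(s['qvel']).max(),s['grip_force']);print(robot.job_done())"
```

```text
[0.51733336 0.0545307  0.30778873] 0.004302144342953438 103.14440131187439
the job is handed in; nothing more can be done
None
```

The job is handed in: the clamp is freed, and the tote is held steady and tilted about 20 cm above the bench, with all three bushes in a touching row along the −x wall at the pick corner and none spilled.

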